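# Hang the shoe-care caddy on the pull-out rod and draw it out to the second stop

## Task

Hang the little blue caddy by its handle on the double hook of the pull-out rod while the rod is still fully in, and let go of the caddy. Then squeeze the black grip so that its orange button is pressed in, pull the rod out past its first stop to its second stop, and finish still holding the grip there, button pressed, rod fully out and caddy hanging quietly. Leave the dish, the pump bottle and the lint roller where they are.

Things in the scene. Friction and masses are not known exactly. Their poses are not given: they have to be found in the camera images.
- caddy_grip (a point): Centre of the black rubber sleeve (14 mm across, 36 mm long) on the level top bar of the caddy's stiff handle, 140 mm above the caddy's underside, over its middle. The bar runs along the point's y; z is up. Handle: rigid steel hoop of 10 mm wire, two uprights 106 mm apart and the top bar. A half turn makes no difference.
- caddy: Open blue plastic box, 75 mm (x) by 110 mm (y), 35 mm high, with a green scrubber fixed in it (up to 45 mm high) and the hoop handle above; starts standing on the shelf, weighs 0.15 to 0.31 kg, hangs upright from its bar. Origin at the centre of its underside, axes as caddy_grip.
- hook_seat (a point): Where the middle of the caddy's bar rests on the double hook (moves with the rod), 225 mm above the shelf. z up; -x is the way the rod is pulled out; the bar must lie along y. Two prongs of 8 mm wire at y = +30 and -30 mm, free space between for fingers. Crossbar 71 mm behind the seat (+x); upturned tips 21 mm ahead (-x), tops 21 mm above the seat: the hoop must come over the tips from ahead, then down.
- grip (a point): Centre of the black grip block on the rod, 40 (x, along the rod) by 30 (y) by 30 mm (z), 230 mm above the shelf; axes as hook_seat, which lies 106 mm ahead (-x). On its -y side the orange button, 14 by 14 mm, stands 6 mm proud. Taken from above with fingers closing along y, the squeeze presses the button flush. The crossbar is 15 mm ahead of the block, the housing mouth 30 mm behind it.
- rod (a joint): How far the rod is out, m: 0 = in (start, locked), 0.065 = first stop, 0.130 = second stop, a hard end. An orange ring on the rod shows at the housing mouth at each stop. It slides only while the button is pressed; let go, it locks at 0 and the first stop, not at the second, from which a spring (about 4 N) draws it back to the first: hold it there.
- button (a joint): How far the orange button is pressed, m: 0 = out, 0.006 = flush with the grip block. Its spring takes about 6 N; from about 0.004 the lock is free. Rod: chrome, 18 mm across, in a fixed white housing 50 mm wide, 44 mm high, 200 mm long, on a white stand.
- dish: White ceramic dish, 100 mm across, 28 mm high; origin at the centre of its underside. Bystander.
- pump: Closed orange pump bottle, 60 mm across, 172 mm high; origin at the centre of its underside. Bystander.
- roller: Lint roller lying on the shelf, 46 mm across, paper roll from 5 to 105 mm along its x and chrome handle back to -120 mm; origin under the inner end of the roll. Bystander.
Not all that is in view belongs to the job. Of the things like the caddy, leave any that is red; of the rest the larger one is meant.

How it is judged:
On the way, in this order (a step that is already met when the one before it is completed fails the run):
1. The caddy hangs upright by its handle on both prongs, let go, with the rod still fully in (x of caddy_grip in the frame of hook_seat between -0.015 and 0.015 m and y of caddy_grip in the frame of hook_seat between -0.025 and 0.025 m and z of caddy_grip in the frame of hook_seat between -0.008 and 0.01 m and angle between caddy_grip's own z axis and vertical below 0.25 rad and contact force between caddy and rod above 0.5 N and contact force between the fingers and caddy below 0.2 N and value of joint rod below 0.008 m and linear speed of caddy below 0.05 m/s), for 0.2 s.
2. The grip is held and its button pressed while the rod is still in (value of joint button above 0.0038 m and value of joint rod below 0.015 m and contact force between the fingers and rod above 2 N), for 0.05 s.
At the end, for the whole second after the job is handed in: For the last second: rod out over 122 of 130 mm, fingers squeezing the grip over 2 N, button in over 3.8 mm; caddy untouched by fingers on the hook, bar within 15 mm along, 25 mm across, -8 to +10 mm in height of the seat, tilt under 0.25 rad, underside over 60 mm up, under 0.08 m/s (x of caddy_grip in the frame of hook_seat between -0.015 and 0.015 m and y of caddy_grip in the frame of hook_seat between -0.025 and 0.025 m and z of caddy_grip in the frame of hook_seat between -0.008 and 0.01 m and angle between caddy_grip's own z axis and vertical below 0.25 rad and contact force between caddy and rod above 0.5 N and contact force between the fingers and caddy below 0.2 N and value of joint rod above 0.122 m and value of joint button above 0.0038 m and contact force between the fingers and rod above 2 N and linear speed of caddy below 0.08 m/s and height (world z) of caddy above 0.06 m); the arm keeps its last pose, push and grip.
It fails at once if The dish, pump bottle or lint roller is shifted by more than 30 mm or the bottle is tipped over (distance of any of dish, pump, roller from where it was at the start of the episode above 0.03 m or angle between pump's own z axis and vertical above 0.5 rad).
It fails at once if The caddy is tipped over (angle between caddy_grip's own z axis and vertical above 0.8 rad).
It also fails if it takes over 58 s, if anything falls off the work surface, if the arm or the gripper's body presses on something with over 40 N, if the wrist force passes 120 N, or if a joint passes its speed limit or range.

## Robot

A 6-joint arm with a two-finger parallel gripper is mounted at the origin on the work surface. World frame = base frame: x ahead of the robot, y to its left, z up, the work surface at z = 0. Lengths are in m, angles in rad, forces in N, time in s.
With the tool pointing down it reaches from about 0.375 to 0.9 m from the base axis. Payload 3.1 kg.
Tool frame: the origin (TCP) lies on the centre line of the jaws, within the pads' length; the fingertips stand robot.tip_reach ahead of it and the grasp point (between the pads) is the TCP (robot.tip_reach is the distance from the TCP to the fingertips, in m); z points along the fingers, y is the direction in which the jaws open and shut (so a half turn about z gives the same grasp; the last joint's range is limited). The gripper opens to 87 mm and grips with 3 to 60 N. Pads are 19 mm wide; open, the fingers measure 117 mm over their backs; the gripper's body (75 mm by 190 mm) begins 51 mm behind the grasp point.
Start: joints at [1.04, 0.527, 1.433, -0, 1.181, -0.178], TCP at [0.216, 0.586, 0.242] pointing down, gripper open.
Joint ranges: [-3.08, 3.08], [-0.75, 2.2], [0.22, 2.44], [-1.43, 4.57], [0, 2.65], [-2.85, 2.85]. Speed limits (rad/s): [2.79, 2.79, 3.14, 3.14, 3.14, 3.14].

## Interface

Orientations are given as a unit quaternion [x, y, z, w].
In Python, from rig import telemetry, viewer, robot gives the robot as it stands. The module is installed in compiled form; this text tells all that it offers.
- The arm moves only by the tool step_arm, never from a script. Its argument "targets" is a list of rows, each an object of numbers: "dx", "dy", "dz": the shift along the tool's x, y, z in m; "rx", "ry", "rz": the turn, a rotation vector about the tool's x, y, z in degrees. In form: [{"dx": .., "dy": .., "dz": .., "rx": .., "ry": .., "rz": ..}, ...]. A call has exactly 5 rows; each row is the pose to reach, as a shift and turn from the pose measured when the call began, along the tool's axes at that moment; what a row does not reach only later rows make up. A row lasts 1/8 s, in which the tool goes at most 62.5 mm and 10.7 degrees, less where a joint would pass 70% of its speed; a pose out of reach is approached as far as the arm can. A call with a gripper value outside its range is refused whole. "gripper" is the opening, from 0 (shut) to 1 (fully open), set as the call begins (left out, the last holds). The fingers move at their own pace and stop on an object; "force" is the grip in N (left out, the last holds). Time passes only in rows, so rows that repeat a pose let the fingers close, or fill a call up. It gives the time, the measured TCP pose, the force and the opening at its end, in the units of the state.
- telemetry.get_obs(): the state, without advancing time (a new reading comes with each control period).
- viewer.camera(name): name is "scene" or "top" or "wrist"; returns a dict with "img" (384x512x3 uint8, blue, green, red), "depth" (384x512 float32, m along the optical axis (not along the pixel's ray), 0 where there is no reading), "K" (3x3 intrinsics, pixels), "R" (3x3) and "t" (3): a world point X has camera coordinates R X + t. Camera axes: x right, y down, z forward; pixel columns grow to the right and rows downward; lengths in m; the calibration is good to about 2 mm. A picture is of the moment at which its call begins.
- robot.hand_in(): hands the job in, once; it reports no verdict.
The state is a dict: "time": time; "q": joint angles; "joint_velocities": joint speeds; "joint_torque": joint torques, N m; "position": TCP position; "tool_rot": TCP orientation; "ft_force": force on the tool from outside, world axes, zero at the start; "moment": the same for the moment, N m; "grip_width": finger opening in m.
Only numpy, scipy, OpenCV 4.12 (cv2) and the standard library are available. Lean on these libraries where they do the work, as an engineer would, in place of code of your own. Each camera call takes 0.05 s, during which the arm holds its last target.

## Working session

There is one attempt and no reset: what is moved stays moved. The work goes in short steps, Python scripts to look and compute and a tool call to move; the robot and the scene stay as the last step left them, time stands still between calls to the robot, and variables do not carry over. Pictures are saved under pics/ and viewed, and the job is handed in when it is done.

Besides the shell and the picture viewer there is one more tool, called after "Emit:" as name([rows], argument=value, ...), one row to a line, values as JSON. step_arm: Moves the arm, as the interface text tells. Its arguments: {"type":"object","properties":{"targets":{"type":"array"},"gripper":{"type":"number"},"force":{"type":"number"}},"required":["targets"]}

```bash
mkdir -p pics; ls; cat > h.py <<'E'
import numpy as np, cv2
from rig import telemetry, viewer, robot
def cam(n):
    return viewer.camera(n)
def pts(c):
    d=c['depth'];h,w=d.shape
    u,v=np.meshgrid(np.arange(w),np.arange(h))
    K=c['K']
    X=np.stack([(u-K[0,2])/K[0,0]*d,(v-K[1,2])/K[1,1]*d,d],-1)
    P=(X-c['t'])@c['R']
    P[d<=0]=np.nan
    return P
def save(c,n): np.savez(''+n+'.npz',**c); cv2.imwrite('pics/'+n+'.png',c['img'])
def load(n): return dict(np.load(''+n+'.npz'))
E
python3 - <<'E'
from h import *
print(robot.tip_reach, telemetry.get_obs())
for n in ['scene','top','wrist']:
    c=cam(n); save(c,n+'0'); print(n,c['K'].tolist(),c['R'].round(3).tolist(),c['t'].round(3))
E
```

```text
pics
0.019 {'time': 0.0, 'q': array([ 1.03949244e+00,  5.28517232e-01,  1.43390289e+00, -2.82230533e-05,
        1.18138277e+00, -1.78508540e-01]), 'joint_velocities': array([ 4.67109134e-04,  1.42131069e-03,  1.97413005e-03, -1.12044074e-03,
       -2.69373414e-05, -9.33965473e-05]), 'joint_torque': array([-3.12211869e-04, -4.40043640e+01, -1.76595908e+01,  6.34004991e-02,
        5.80443267e-02, -1.49971606e-04]), 'position': array([0.21557931, 0.58590541, 0.24054003]), 'tool_rot': array([ 1.75478897e-01,  9.84482572e-01, -1.04078189e-03, -3.71795791e-04]), 'ft_force': array([ 0.3105996 , -0.47158292,  0.03682986]), 'moment': array([-0.01038486,  0.03759681,  0.05460677]), 'grip_width': 0.0869138257374289}
scene [[489.5990221315221, 0.0, 261.0901474897029], [0.0, 489.5990221315221, 193.69376172166443], [0.0, 0.0, 1.0]] [[-0.332, 0.943, 0.007], [0.792, 0.283, -0.541], [-0.512, -0.174, -0.841]] [ 0.225 -0.362  1.821]
top [[362.2971533827036, 0.0, 260.3651128493456], [0.0, 362.2971533827036, 190.06215922358317], [0.0, 0.0, 1.0]] [[-0.013, -1.0, 0.015], [-0.998, 0.012, -0.063], [0.063, -0.016, -0.998]] [-0.037  0.548  1.132]
wrist [[338.1750025803622, 0.0, 256.95375844729483], [0.0, 338.1750025803622, 187.6086096832246], [0.0, 0.0, 1.0]] [[0.345, 0.939, -0.001], [0.911, -0.335, 0.241], [0.226, -0.084, -0.971]] [-0.623 -0.03   0.39 ]
```

View pics/scene0.png

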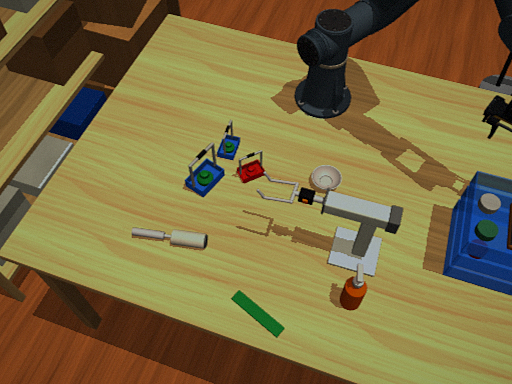

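View pics/top0.png

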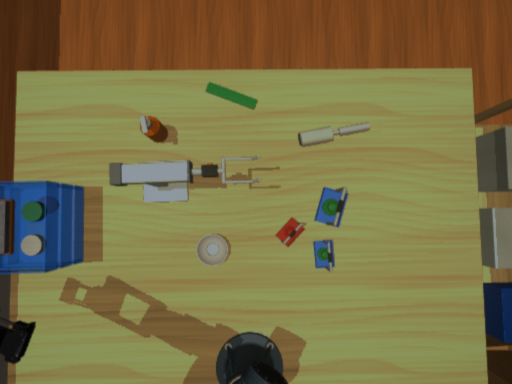

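View pics/wrist0.png

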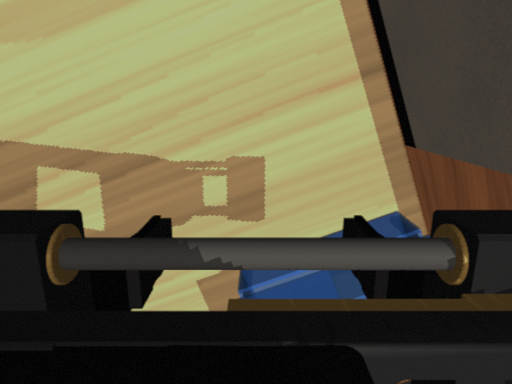

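Candidates for "the caddy", by pixel:
- Larger blue caddy with green scrubber: top (331,207), scene (205,178).
- Smaller blue one: top (323,254), scene (229,146).
- Red one: top (290,231), scene (250,170).
- Big blue bin: top (40,228), which is not a caddy.

I choose the larger non-red one. The hook is at top (240,170), the grip at (209,171), the dish at (213,250), the pump at (152,128) and the roller at (330,133).

```bash
python3 - <<'E'
from h import *
np.set_printoptions(precision=4,suppress=True)
t=load('top0');s=load('scene0')
Pt=pts(t);Ps=pts(s)
cr=cv2.resize(t['img'][130:280,180:380],None,fx=4,fy=4,interpolation=cv2.INTER_CUBIC);cv2.imwrite('pics/ctop.png',cr)
cr=cv2.resize(s['img'][110:240,170:340],None,fx=4.6,fy=4.6,interpolation=cv2.INTER_CUBIC);cv2.imwrite('pics/cscene.png',cr)
for nm,c,P in (('top',t,Pt),('scene',s,Ps)):
    hsv=cv2.cvtColor(c['img'],cv2.COLOR_BGR2HSV)
    for col,lo,hi in (('blue',(100,120,40),(130,255,255)),('red',(0,180,60),(4,255,255)),('orange',(5,200,100),(14,255,255)),('green',(45,120,40),(85,255,255))):
        m=cv2.inRange(hsv,lo,hi)
        n,l,st,ce=cv2.connectedComponentsWithStats(m)
        for i in range(1,n):
            if st[i,4]>=6:
                p=P[l==i];p=p[np.isfinite(p[:,0])]
                if len(p)and p[:,2].max()>-.1: print(nm,col,ce[i].round(),st[i,4],'med',np.median(p,0),'min',p.min(0),'max',p.max(0))
E
```

```text
top blue [ 46. 225.] 5520 med [0.4471 0.5226 0.1532] min [ 0.3284  0.5164 -0.0048] max [0.5651 0.6817 0.2149]
top blue [327. 205.] 379 med [ 0.5096 -0.2527  0.0047] min [ 0.4431 -0.3004 -0.0036] max [ 0.5511 -0.2152  0.0517]
top blue [320. 254.] 199 med [ 0.3361 -0.2283  0.0041] min [ 0.3024 -0.2569 -0.0034] max [ 0.3836 -0.2093  0.1078]
top blue [330. 245.] 19 med [ 0.3731 -0.2648  0.01  ] min [ 0.3476 -0.2664  0.0015] max [ 0.3844 -0.247   0.0266]
top blue [332. 258.] 6 med [ 0.3309 -0.2674  0.0109] min [ 0.3233 -0.2681  0.0088] max [ 0.3394 -0.2662  0.0179]
top red [287. 229.] 115 med [ 0.4248 -0.1209  0.0029] min [ 0.3908 -0.1569 -0.0027] max [ 0.451  -0.0982  0.0276]
top red [299. 230.] 14 med [ 0.4171 -0.1656  0.0026] min [ 0.406  -0.1726 -0.0015] max [ 0.4251 -0.1557  0.0056]
top red [289. 231.] 10 med [ 0.4173 -0.131   0.0311] min [ 0.4112 -0.1373  0.0279] max [ 0.4205 -0.1276  0.0325]
top red [289. 241.] 14 med [ 0.3827 -0.1313  0.0018] min [ 0.3748 -0.1396 -0.0019] max [ 0.3905 -0.1237  0.0071]
top orange [153. 127.] 131 med [0.7295 0.2684 0.1121] min [0.7074 0.2542 0.104 ]
[... 1263 characters left out ...]
 [-0.2506 -0.122  -0.0046]
scene orange [304. 200.] 9 med [0.6032 0.0927 0.2316] min [0.599  0.0868 0.2227] max [0.6072 0.1012 0.2368]
scene orange [355. 290.] 224 med [0.7509 0.2887 0.1106] min [0.7198 0.2586 0.0932] max [0.7661 0.3149 0.1429]
scene green [229. 147.] 69 med [ 0.3513 -0.2296  0.0193] min [ 0.3328 -0.2437  0.0076] max [ 0.3862 -0.2151  0.0825]
scene green [205. 177.] 171 med [ 0.5004 -0.2566  0.0245] min [ 0.4715 -0.2914  0.0046] max [ 0.5207 -0.2323  0.0458]
scene green [487. 228.] 276 med [0.4897 0.5783 0.1792] min [0.4624 0.5527 0.1714] max [0.5185 0.6055 0.1882]
scene green [258. 313.] 733 med [0.8619 0.0553 0.0046] min [ 0.8154 -0.0298 -0.0074] max [0.9051 0.1349 0.0135]
```

View pics/ctop.png

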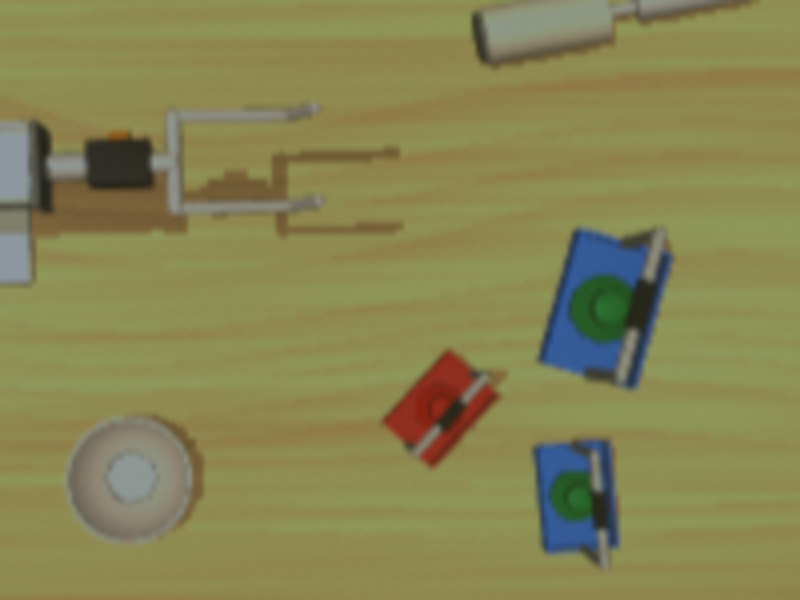

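View pics/cscene.png

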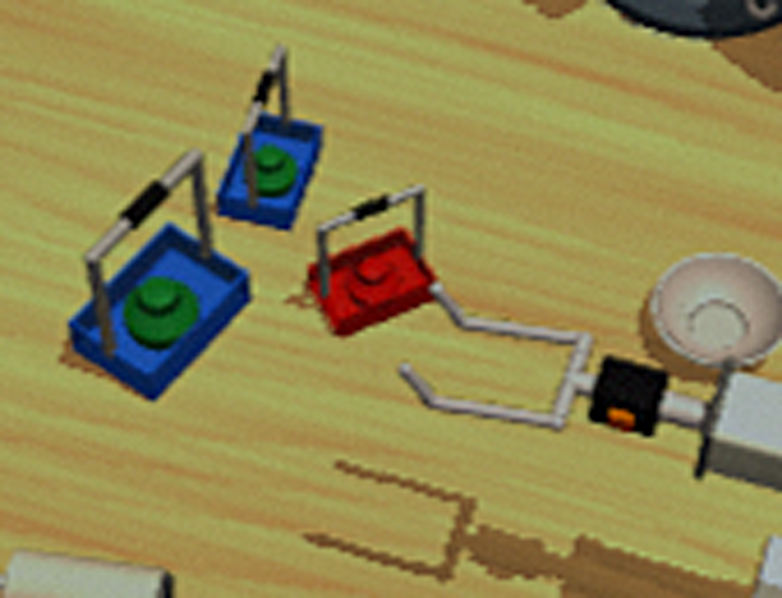

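The crop confirms the larger blue caddy, with its sleeve at top ≈(340,206) and scene ≈(201,155). Next I triangulate the sleeve, the bar ends, the grip block and the prongs.

```bash
cat >> h.py <<'E'
def tri(obs):
    A=[];b=[]
    for c,(u,v) in obs:
        K=c['K'];d=np.array([(u-K[0,2])/K[0,0],(v-K[1,2])/K[1,1],1.]);d=c['R'].T@d;d/=np.linalg.norm(d)
        o=-c['R'].T@c['t'];M=np.eye(3)-np.outer(d,d);A.append(M);b.append(M@o)
    A_=np.vstack(A);b_=np.hstack(b);x=np.linalg.lstsq(A_,b_,rcond=None)[0]
    return x,[np.linalg.norm(M@x-bb) for M,bb in zip(A,b)]
def plane(c,u,v,z):
    K=c['K'];d=c['R'].T@np.array([(u-K[0,2])/K[0,0],(v-K[1,2])/K[1,1],1.]);o=-c['R'].T@c['t']
    return o+d*(z-o[2])/d[2]
def proj(c,X):
    p=c['K']@(c['R']@X+c['t']);return p[:2]/p[2]
E
python3 - <<'E'
from h import *
np.set_printoptions(precision=4,suppress=True)
t=load('top0');s=load('scene0')
T=lambda x,y:(t,(180+(x+.5)/4-.5,130+(y+.5)/4-.5)); S=lambda x,y:(s,(170+(x+.5)/4.6-.5,110+(y+.5)/4.6-.5))
for n,a,b in [('sleeve',T(640,304),S(143,205)),('barfar',T(659,233),S(92,260)),('barnear',T(622,380),S(200,157)),
 ('tipfar',T(312,109),S(405,369)),('tipnear',T(318,201),S(437,290)),('bendfar',T(292,116),S(433,404)),('bendnear',T(296,206),S(466,324)),('crossfar',T(173,115),S(560,424)),('crossnear',T(174,208),S(584,341))]:
    print(n,*tri([a,b]))
# dark blobs
for nm,c,P,box in (('top',t,pts(t),(195,155,225,185)),('top',t,pts(t),(333,195,348,217)),('scene',s,pts(s),(296,183,318,208))):
    g=c['img'].max(2);x0,y0,x1,y1=box;m=np.zeros_like(g);m[y0:y1,x0:x1]=(g[y0:y1,x0:x1]<70)
    ys,xs=np.nonzero(m);p=P[m>0];print(nm,box,len(xs),xs.mean(),ys.mean(),xs.min(),xs.max(),ys.min(),ys.max(),np.nanmedian(p,0),np.nanpercentile(p,5,axis=0),np.nanpercentile(p,95,axis=0))
E
```

```text
sleeve [ 0.4922 -0.2645  0.1379] [np.float64(0.0018584136602660705), np.float64(0.0018584136602654575)]
barfar [ 0.5427 -0.28    0.1343] [np.float64(0.0022475422616127522), np.float64(0.002247542261612582)]
barnear [ 0.4378 -0.2491  0.1322] [np.float64(0.0043449606341159925), np.float64(0.004344960634115962)]
tipfar [ 0.6187 -0.0333  0.2391] [np.float64(0.0008529588303815292), np.float64(0.0008529588303816505)]
tipnear [ 0.559  -0.0354  0.2382] [np.float64(0.0018726377992110963), np.float64(0.0018726377992110607)]
bendfar [ 0.6183 -0.0181  0.2088] [np.float64(0.0030343158079357883), np.float64(0.0030343158079358568)]
bendnear [ 0.5579 -0.0191  0.2091] [np.float64(0.004042835593893047), np.float64(0.004042835593893065)]
crossfar [0.6171 0.0592 0.2264] [np.float64(0.0029653579607047446), np.float64(0.002965357960704725)]
crossnear [0.5568 0.0571 0.2268] [np.float64(0.0010608179188110814), np.float64(0.001060817918811198)]
top (195, 155, 225, 185) 184 209.41304347826087 170.5923913043478 202 217 165 176 [0.5832 0.0898 0.2453] [0.5704 0.0723 0.2423] [0.5982 0.1074 0.2477]
top (333, 195, 348, 217) 70 339.64285714285717 206.0 336 343 200 213 [ 0.4914 -0.2653  0.1457] [ 0.4773 -0.289   0.0251] [ 0.5062 -0.2567  0.1497]
scene (296, 183, 318, 208) 197 306.26395939086296 195.1979695431472 298 316 187 204 [0.5933 0.0944 0.2421] [0.5749 0.0766 0.2195] [0.6016 0.1126 0.2475]
```

```bash
cat >> h.py <<'E'
from scipy.spatial.transform import Rotation as Ro
def go(x,y,z,yaw=None,show=True):
    """world TCP goal + yaw of tool y axis (deg); prints tool-frame shift"""
    o=telemetry.get_obs();p=np.array(o['position']);R=Ro.from_quat(o['tool_rot']);M=R.as_matrix()
    cy=np.degrees(np.arctan2(M[1,1],M[0,1]))
    if yaw is None: yaw=cy
    a=np.radians(yaw);ty=np.array([np.cos(a),np.sin(a),0]);tz=np.array([0,0,-1.]);tx=np.cross(ty,tz)
    G=np.stack([tx,ty,tz],1)
    d=M.T@(np.array([x,y,z])-p);r=np.degrees(Ro.from_matrix(M.T@G).as_rotvec())
    print('t',round(o['time'],2),'pos',p.round(4),'yaw',cy.round(2),'w',round(o['grip_width'],4),'F',np.round(o['ft_force'],2),'q',np.round(o['q'],2))
    print('shift mm',(d*1000).round(1),'rot',r.round(2),'dist',np.linalg.norm(d).round(4))
E
python3 -c "
from h import *
go(.492,-.264,.26,73.5);c=load('wrist0');print(-c['R'].T@c['t'])"
```

```text
t 0.15 pos [0.2157 0.5861 0.2408] yaw 69.79 w 0.087 F [-0.9  -0.56  0.64] q [ 1.04  0.53  1.43 -0.    1.18 -0.18]
shift mm [-553.  -702.3  -18.2] rot [-0.09 -0.02 -3.71] dist 0.8941
[0.15406473 0.60794306 0.38495306]
```

Emit:
step_arm([
  {"dx":-0.037,"dy":-0.047,"dz":-0.002},
  {"dx":-0.074,"dy":-0.094,"dz":-0.004},
  {"dx":-0.111,"dy":-0.141,"dz":-0.006},
  {"dx":-0.148,"dy":-0.188,"dz":-0.008},
  {"dx":-0.185,"dy":-0.235,"dz":-0.01},
], gripper=1)

```text
invalid input
```

Emit:
step_arm([
  {"dx":-0.037,"dy":-0.047,"dz":-0.002},
  {"dx":-0.074,"dy":-0.094,"dz":-0.004},
  {"dx":-0.111,"dy":-0.141,"dz":-0.006},
  {"dx":-0.148,"dy":-0.188,"dz":-0.008},
  {"dx":-0.185,"dy":-0.235,"dz":-0.01},
])

```text
invalid input
```

```bash
python3 -c "
from h import *
go(.492,-.264,.26,73.5)"
```

```text
t 0.15 pos [0.2157 0.5861 0.2408] yaw 69.79 w 0.087 F [-0.9  -0.56  0.64] q [ 1.04  0.53  1.43 -0.    1.18 -0.18]
shift mm [-553.  -702.3  -18.2] rot [-0.09 -0.02 -3.71] dist 0.8941
```

Rows probably need all six keys.

Emit:
step_arm([
  {"dx":-0.037,"dy":-0.047,"dz":-0.002,"rx":0,"ry":0,"rz":0},
  {"dx":-0.074,"dy":-0.094,"dz":-0.004,"rx":0,"ry":0,"rz":0},
  {"dx":-0.111,"dy":-0.141,"dz":-0.006,"rx":0,"ry":0,"rz":0},
  {"dx":-0.148,"dy":-0.188,"dz":-0.008,"rx":0,"ry":0,"rz":0},
  {"dx":-0.185,"dy":-0.235,"dz":-0.01,"rx":0,"ry":0,"rz":0},
], gripper=1)

```text
time: 0.78
position: [0.3084, 0.2999, 0.2512]
tool_rot: [0.175, 0.985, -0.001, -0.0]
ft_force: [0.5, -0.6, -0.2]
grip_width: 0.0871
```

```bash
python3 -c "
from h import *
go(.492,-.264,.26,73.5)"
```

```text
t 0.78 pos [0.3084 0.2999 0.2512] yaw 69.83 w 0.0871 F [ 0.48 -0.6  -0.15] q [ 0.51  0.25  1.88 -0.    1.01 -0.71]
shift mm [-366.8 -466.    -8. ] rot [-0.08  0.01 -3.67] dist 0.5931
```

Emit:
step_arm([
  {"dx":-0.036,"dy":-0.046,"dz":-0.002,"rx":0,"ry":0,"rz":0},
  {"dx":-0.072,"dy":-0.092,"dz":-0.004,"rx":0,"ry":0,"rz":0},
  {"dx":-0.109,"dy":-0.139,"dz":-0.006,"rx":0,"ry":0,"rz":-1},
  {"dx":-0.146,"dy":-0.186,"dz":-0.008,"rx":0,"ry":0,"rz":-2},
  {"dx":-0.183,"dy":-0.233,"dz":-0.01,"rx":0,"ry":0,"rz":-3},
])

```text
time: 1.4
position: [0.4001, 0.0162, 0.2618]
tool_rot: [0.149, 0.989, -0.001, 0.0]
ft_force: [1.4, 0.2, -0.8]
grip_width: 0.0869
```

```bash
python3 - <<'E'
from h import *
go(.492,-.264,.26,73.5)
c=cam('wrist');save(c,'w1')
E
```

```text
t 1.4 pos [0.4001 0.0162 0.2618] yaw 72.84 w 0.0869 F [ 1.43  0.2  -0.81] q [-0.24  0.19  1.93 -0.    1.02 -1.51]
shift mm [-170.5 -240.6    2.2] rot [-0.07  0.04 -0.66] dist 0.2949
```

View pics/w1.png

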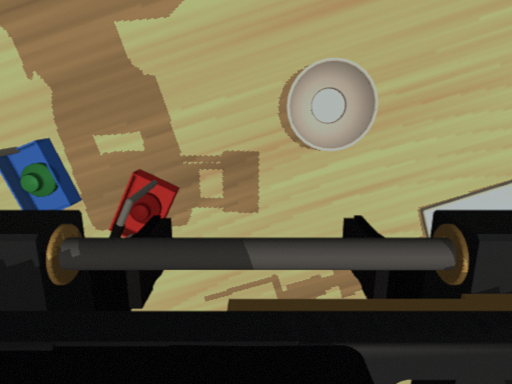

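The wrist view shows the red caddy at (145,205), the small blue one at (38,180) and the dish at (330,105). The target caddy isn't in this view. The two-view triangulation puts the sleeve at (0.492,-0.264,0.138), and depth on top of it reads 0.146. Both agree with the text (140 and 147 mm), so I go on.

Emit:
step_arm([
  {"dx":-0.035,"dy":-0.048,"dz":0,"rx":0,"ry":0,"rz":0},
  {"dx":-0.07,"dy":-0.097,"dz":0,"rx":0,"ry":0,"rz":0},
  {"dx":-0.105,"dy":-0.146,"dz":0,"rx":0,"ry":0,"rz":-0.6},
  {"dx":-0.14,"dy":-0.195,"dz":0,"rx":0,"ry":0,"rz":-0.6},
  {"dx":-0.17,"dy":-0.24,"dz":0,"rx":0,"ry":0,"rz":-0.6},
])

```text
time: 2.08
position: [0.4955, -0.2728, 0.265]
tool_rot: [0.147, 0.989, -0.004, 0.004]
ft_force: [-0.1, -0.2, 0.1]
grip_width: 0.0869
```

```bash
python3 - <<'E'
from h import *
go(.492,-.264,.14,73.5)
for n in ['scene','top']: c=cam(n);save(c,n+'1')
s=load('scene1');t=load('top1')
a=cv2.resize(s['img'][60:240,120:300],None,fx=3,fy=3);b=cv2.resize(t['img'][130:300,260:430],(540,540))
cv2.imwrite('pics/m1.png',np.hstack([a,b])[:, :])
E
```

```text
t 2.08 pos [ 0.4955 -0.2728  0.265 ] yaw 73.15 w 0.0869 F [-0.13 -0.16  0.1 ] q [-0.7   0.42  1.56 -0.    1.15 -1.98]
shift mm [  6.9   8.1 124.9] rot [-0.34  0.46 -0.35] dist 0.1254
```

```bash
python3 -c "
import cv2;a=cv2.imread('pics/m1.png');cv2.imwrite('pics/m1s.png',cv2.resize(a,(800,400)))"
```

```text
(no output)
```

View pics/m1s.png

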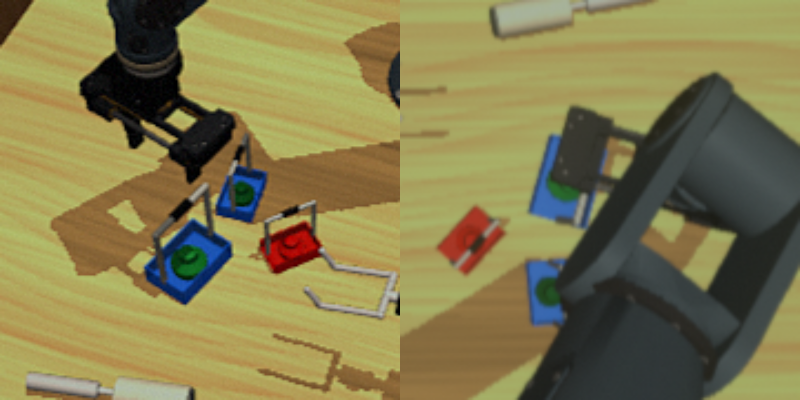

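The gripper stands above the larger blue caddy, whose sleeve is at (180,212) in the left half of the montage. Descending.

Emit:
step_arm([
  {"dx":0.007,"dy":0.008,"dz":0.01,"rx":-0.3,"ry":0.5,"rz":-0.3},
  {"dx":0.007,"dy":0.008,"dz":0.045,"rx":-0.3,"ry":0.5,"rz":-0.3},
  {"dx":0.007,"dy":0.008,"dz":0.08,"rx":-0.3,"ry":0.5,"rz":-0.3},
  {"dx":0.007,"dy":0.008,"dz":0.11,"rx":-0.3,"ry":0.5,"rz":-0.3},
  {"dx":0.007,"dy":0.008,"dz":0.125,"rx":-0.3,"ry":0.5,"rz":-0.3},
])

```text
time: 2.8
position: [0.492, -0.2653, 0.138]
tool_rot: [0.145, 0.989, -0.001, -0.001]
ft_force: [0.1, 0.7, -0.1]
grip_width: 0.0869
```

```bash
python3 - <<'E'
from h import *
go(.492,-.264,.14,73.5)
for n in ['scene','wrist']: c=cam(n);save(c,n+'2')
s=load('scene2')
a=cv2.resize(s['img'][70:240,120:300],None,fx=3,fy=3);
cv2.imwrite('pics/m2.png',a)
E
```

```text
t 2.8 pos [ 0.492  -0.2653  0.138 ] yaw 73.35 w 0.0869 F [ 0.09  0.66 -0.07] q [-0.69  0.58  1.69 -0.    0.87 -1.97]
shift mm [ 0.4  1.3 -2. ] rot [-0.1  -0.09 -0.15] dist 0.0024
```

View pics/m2.png

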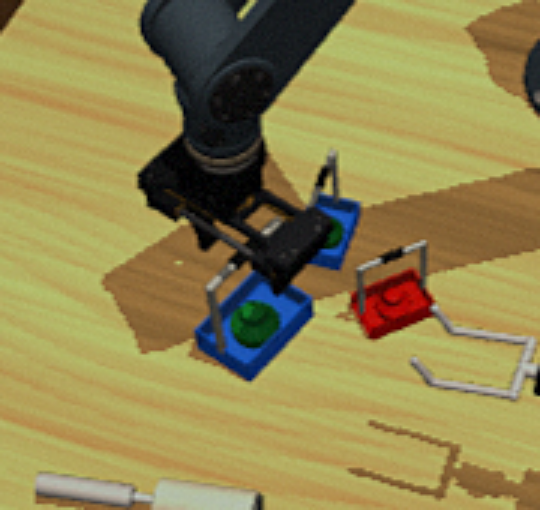

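The jaws straddle the bar at (230,265), so I close.

Emit:
step_arm([
  {"dx":0,"dy":0,"dz":0,"rx":0,"ry":0,"rz":0},
  {"dx":0,"dy":0,"dz":0,"rx":0,"ry":0,"rz":0},
  {"dx":0,"dy":0,"dz":0,"rx":0,"ry":0,"rz":0},
  {"dx":0,"dy":0,"dz":0,"rx":0,"ry":0,"rz":0},
  {"dx":0,"dy":0,"dz":0,"rx":0,"ry":0,"rz":0},
], gripper=0, force=30)

```text
time: 3.52
position: [0.4924, -0.2663, 0.1386]
tool_rot: [0.145, 0.989, -0.001, -0.001]
ft_force: [-0.1, 0.1, -0.3]
grip_width: 0.0449
```

Emit:
step_arm([
  {"dx":0,"dy":0,"dz":0,"rx":0,"ry":0,"rz":0},
  {"dx":0,"dy":0,"dz":0,"rx":0,"ry":0,"rz":0},
  {"dx":0,"dy":0,"dz":0,"rx":0,"ry":0,"rz":0},
  {"dx":0,"dy":0,"dz":0,"rx":0,"ry":0,"rz":0},
  {"dx":0,"dy":0,"dz":0,"rx":0,"ry":0,"rz":0},
])

```text
time: 4.15
position: [0.4924, -0.2661, 0.1385]
tool_rot: [0.145, 0.989, -0.001, -0.001]
ft_force: [0.7, 1.4, 0.5]
grip_width: 0.0124
```

```bash
python3 - <<'E'
from h import *
go(.492,-.264,.275,73.5)
E
```

```text
t 4.15 pos [ 0.4924 -0.2661  0.1385] yaw 73.3 w 0.0124 F [0.74 1.41 0.46] q [-0.69  0.58  1.69 -0.    0.87 -1.97]
shift mm [   1.1    1.7 -136.5] rot [-0.11 -0.06 -0.2 ] dist 0.1365
```

Emit:
step_arm([
  {"dx":0,"dy":0,"dz":-0.01,"rx":0,"ry":0,"rz":0},
  {"dx":0,"dy":0,"dz":-0.035,"rx":0,"ry":0,"rz":0},
  {"dx":0,"dy":0,"dz":-0.07,"rx":0,"ry":0,"rz":0},
  {"dx":0,"dy":0,"dz":-0.105,"rx":0,"ry":0,"rz":0},
  {"dx":0,"dy":0,"dz":-0.135,"rx":0,"ry":0,"rz":0},
])

```text
time: 4.78
position: [0.4923, -0.2659, 0.2751]
tool_rot: [0.145, 0.989, -0.001, -0.001]
ft_force: [0.2, -0.3, -3.7]
grip_width: 0.0126
```

```bash
python3 - <<'E'
from h import *
np.set_printoptions(precision=4,suppress=True)
go(.588,-.13,.278,90)
for n in ['scene','top']: c=cam(n);save(c,n+'3')
s=load('scene3');t=load('top3')
cv2.imwrite('pics/m3.png',cv2.resize(s['img'][40:240,120:330],None,fx=3,fy=3))
cv2.imwrite('pics/m3t.png',cv2.resize(t['img'][140:200,90:290],None,fx=4,fy=4,interpolation=cv2.INTER_CUBIC))
E
```

```text
t 4.78 pos [ 0.4923 -0.2659  0.2751] yaw 73.31 w 0.0126 F [ 0.19 -0.31 -3.7 ] q [-0.69  0.4   1.56 -0.    1.18 -1.97]
shift mm [-52.6 157.6  -3.3] rot [ -0.13  -0.06 -16.69] dist 0.1662
```

View pics/m3.png

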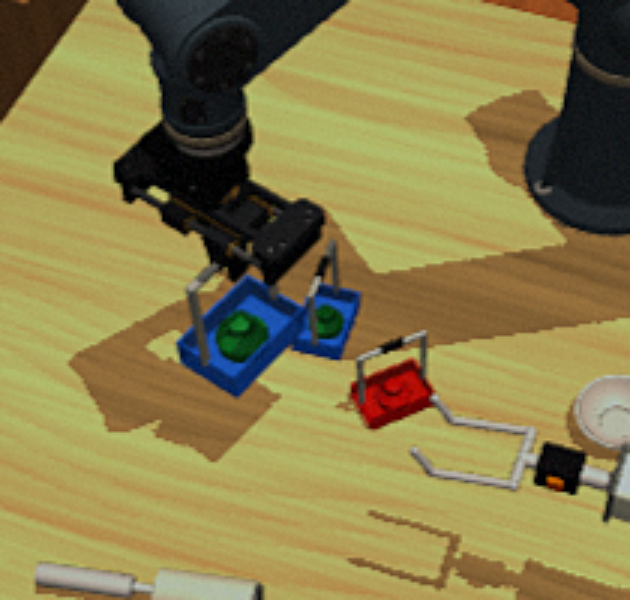

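View pics/m3t.png

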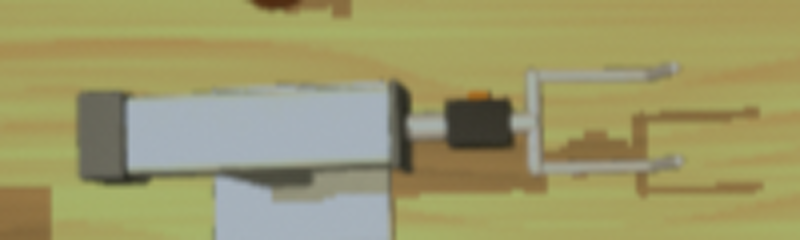

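The caddy hangs straight under the gripper at (240,340) and the hook is free. Next, the yaw of the rod from the housing's top face and prongs in the top view.

```bash
python3 - <<'E'
from h import *
np.set_printoptions(precision=4,suppress=True)
t=load('top3');P=pts(t);s=load('scene3');Q=pts(s)
for nm,c,p in (('top',t,P),('scene',s,Q)):
    m=(p[...,2]>.243)&(p[...,2]<.262)&(p[...,1]>.11)&(p[...,1]<.4)&(p[...,0]>.5)&(p[...,0]<.68)
    x=p[m];r=cv2.minAreaRect((x[:,:2]*1000).astype(np.float32));print(nm,len(x),r,np.median(x[:,2]))
    # midline
    for y0 in np.arange(.12,.36,.03):
        k=x[abs(x[:,1]-y0)<.015]
        if len(k)>5: print(round(y0,2),np.percentile(k[:,0],[2,50,98]).round(4),end=' ')
    print()
    m=(p[...,2]>.205)&(p[...,2]<.25)&(p[...,1]>-.05)&(p[...,1]<.075)&(p[...,0]>.53)&(p[...,0]<.65)
    x=p[m];print('hook',len(x),x.min(0),x.max(0))
    for a,b in ((.54,.575),(.60,.635)):
        k=x[(x[:,0]>a)&(x[:,0]<b)&(x[:,1]<.045)&(x[:,1]>-.02)];f=np.polyfit(k[:,1],k[:,0],1);print('prong',len(k),f,np.degrees(f[0]),k[:,2].mean(), 'x at y=-.014',np.polyval(f,-.014))
    k=x[x[:,1]>.045];f=np.polyfit(k[:,0],k[:,1],1);print('cross',f,np.polyval(f,.587))
    m=(p[...,2]>.236)&(p[...,2]<.25)&(p[...,1]>.06)&(p[...,1]<.12)&(p[...,0]>.56)&(p[...,0]<.615)&(c['img'].max(2)<75)
    x=p[m];print('block top',len(x),x.mean(0),np.percentile(x,[3,97],axis=0))
E
```

```text
top 1637 ((579.8974609375, 233.6625213623047), (56.00928497314453, 215.18572998046875), 1.5723352432250977) 0.25227476058184395
0.15 [0.5577 0.5809 0.6065] 0.18 [0.5581 0.5807 0.6066] 0.21 [0.5563 0.5788 0.6041] 0.24 [0.5563 0.5802 0.6048] 0.27 [0.5544 0.579  0.6023] 0.3 [0.5543 0.5773 0.603 ] 0.33 [0.5498 0.5782 0.605 ] 
hook 369 [ 0.5527 -0.0395  0.215 ] [0.6217 0.075  0.2492]
prong 77 [-0.0324  0.5564] -1.853536754329882 0.22481097265892452 x at y=-.014 0.5569019296129819
prong 74 [-0.0185  0.6162] -1.0595613235682917 0.2252643123460814 x at y=-.014 0.616474283525048
cross [-0.0061  0.0626] 0.05908959439189816
block top 178 [0.5839 0.0895 0.2451] [[0.5702 0.0723 0.242 ]
 [0.5984 0.1079 0.2478]]
scene 1391 ((582.9607543945312, 227.6519775390625), (59.161590576171875, 234.81008911132812), 1.1656782627105713) 0.250723837417848
0.12 [0.574  0.5894 0.6004] 0.15 [0.5604 0.5865 0.6116] 0.18 [0.5606 0.5874 0.6092] 0.21 [0.5599 0.585  0.6074] 0.24 [0.5582 0.5851 0.6061] 0.27 [0.5569 0.5847 0.6059] 0.3 [0.5565 0.5829 0.6044] 0.33 [0.5529 0.5826 0.6077] 
hook 306 [ 0.5518 -0.0344  0.2123] [0.6247 0.0738 0.2455]
prong 69 [-0.0526  0.5597] -3.014158786705949 0.2219421370921146 x at y=-.014 0.5604227473315448
prong 73 [-0.0395  0.6196] -2.265698426102467 0.2221848106277126 x at y=-.014 0.6201709718231393
cross [0.0129 0.0521] 0.059679988135396676
block top 147 [0.5884 0.0947 0.2432] [[0.5737 0.0767 0.2377]
 [0.6018 0.1122 0.2473]]
```

Rod yaw comes out at ≈1.3° (tool yaw goal 91.3°) and the seat at ≈(0.5885,-0.0125,0.225). The crossbar minus 71 mm and the grip minus 106 mm agree within 3 mm, and the prong spacing of 60 mm matches.

```bash
python3 - <<'E'
from h import *
go(.588,-.13,.278,91.3)
E
```

```text
t 4.88 pos [ 0.4941 -0.2672  0.2772] yaw 73.31 w 0.0128 F [ 1.24 -0.77 -2.66] q [-0.69  0.4   1.56 -0.    1.18 -1.97]
shift mm [-50.6 158.4  -1.3] rot [ -0.36   0.31 -17.98] dist 0.1663
```

Emit:
step_arm([
  {"dx":-0.006,"dy":0.018,"dz":0,"rx":0,"ry":0,"rz":-2},
  {"dx":-0.018,"dy":0.053,"dz":0,"rx":0,"ry":0,"rz":-6},
  {"dx":-0.03,"dy":0.09,"dz":-0.002,"rx":0,"ry":0,"rz":-11},
  {"dx":-0.042,"dy":0.126,"dz":-0.003,"rx":0,"ry":0,"rz":-15},
  {"dx":-0.052,"dy":0.157,"dz":-0.003,"rx":0,"ry":0,"rz":-18},
])

```text
time: 5.5
position: [0.5891, -0.1287, 0.2775]
tool_rot: [-0.014, 1.0, -0.002, 0.0]
ft_force: [0.5, -0.8, -2.4]
grip_width: 0.0127
```

```bash
python3 - <<'E'
from h import *
np.set_printoptions(precision=4,suppress=True)
go(.5885,-.0125,.278,91.3)
for n in ['scene','top']: c=cam(n);save(c,n+'4')
s=load('scene4');t=load('top4')
a=cv2.resize(s['img'][90:240,190:360],(453,400));b=cv2.resize(t['img'][130:230,190:290],(347,347));b=cv2.copyMakeBorder(b,0,53,0,0,0)
cv2.imwrite('pics/m4.png',np.hstack([a,b]))
E
```

```text
t 5.5 pos [ 0.5891 -0.1287  0.2775] yaw 91.55 w 0.0127 F [ 0.5  -0.84 -2.39] q [-0.4   0.46  1.45 -0.    1.23 -1.99]
shift mm [ -2.6 116.2  -1.1] rot [-0.26  0.05  0.25] dist 0.1162
```

View pics/m4.png

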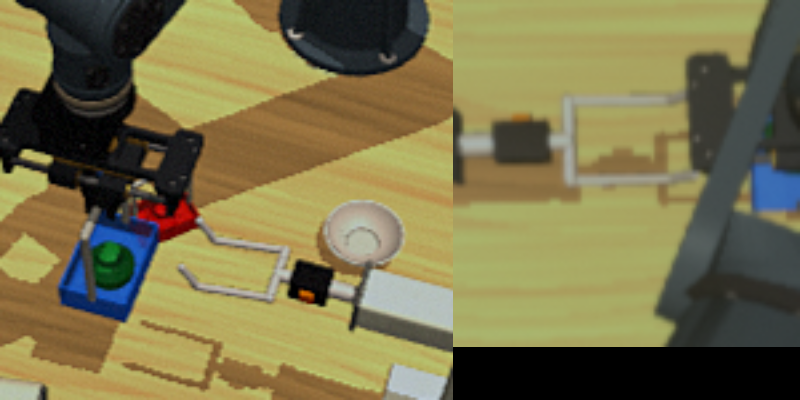

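The caddy sits ahead of the hook, aligned with it, at (110,265) left of the prong tips at (185,270). Going over the tips.

Emit:
step_arm([
  {"dx":-0.001,"dy":0.012,"dz":-0.001,"rx":0,"ry":0,"rz":0},
  {"dx":-0.001,"dy":0.035,"dz":-0.001,"rx":0,"ry":0,"rz":0},
  {"dx":-0.002,"dy":0.06,"dz":-0.001,"rx":0,"ry":0,"rz":0},
  {"dx":-0.002,"dy":0.085,"dz":-0.001,"rx":0,"ry":0,"rz":0},
  {"dx":-0.003,"dy":0.105,"dz":-0.001,"rx":0,"ry":0,"rz":0},
])

```text
time: 6.22
position: [0.589, -0.0199, 0.278]
tool_rot: [-0.014, 1.0, -0.001, 0.001]
ft_force: [-0.2, -0.7, -3.0]
grip_width: 0.0128
```

Emit:
step_arm([
  {"dx":0,"dy":0.006,"dz":0,"rx":0,"ry":0,"rz":0},
  {"dx":0,"dy":0.011,"dz":0,"rx":0,"ry":0,"rz":0},
  {"dx":0,"dy":0.011,"dz":0,"rx":0,"ry":0,"rz":0},
  {"dx":0,"dy":0.011,"dz":0,"rx":0,"ry":0,"rz":0},
  {"dx":0,"dy":0.011,"dz":0,"rx":0,"ry":0,"rz":0},
])

```text
time: 6.85
position: [0.5889, -0.0095, 0.2779]
tool_rot: [-0.014, 1.0, -0.001, 0.001]
ft_force: [0.7, -0.6, -2.9]
grip_width: 0.0129
```

```bash
python3 - <<'E'
from h import *
np.set_printoptions(precision=4,suppress=True)
go(.5885,-.0125,.227,91.3)
for n in ['scene','top','wrist']: c=cam(n);save(c,n+'5')
s=load('scene5');t=load('top5')
a=cv2.resize(s['img'][90:240,200:340],(400,428));b=cv2.resize(t['img'][140:210,190:270],(400,350));b=cv2.copyMakeBorder(b,0,78,0,0,0)
cv2.imwrite('pics/m5.png',np.hstack([a,b]))
E
```

```text
t 6.85 pos [ 0.5889 -0.0095  0.2779] yaw 91.6 w 0.0129 F [ 0.66 -0.62 -2.93] q [-0.2   0.44  1.48 -0.    1.22 -1.8 ]
shift mm [ 0.5 -2.9 50.9] rot [-0.12  0.08  0.3 ] dist 0.051
```

View pics/m5.png

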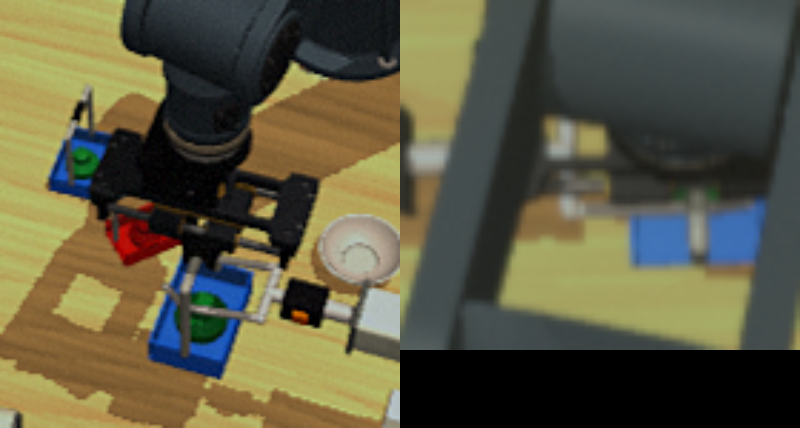

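View pics/wrist5.png

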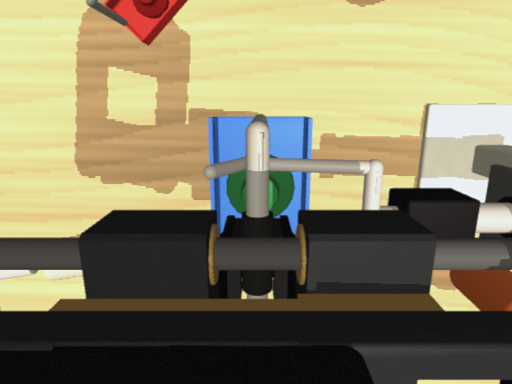

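The wrist view shows the hoop around the near prong, with its tip at (212,172), crossbar corner at (373,168) and bar at column 258. I check the bar's offset from the seat by casting rays.

```bash
python3 - <<'E'
from h import *
np.set_printoptions(precision=4,suppress=True)
w=load('wrist5');P=pts(w)
print('bar',plane(w,258,180,.278),P[180,258],'corner',plane(w,374,167,.218),P[168,374],'crossbar',plane(w,373,185,.22),P[185,373],'tip',plane(w,213,172,.243),P[172,213],'prong mid',plane(w,310,166,.218),P[166,310])
x=P[158:173,285:350].reshape(-1,3);x=x[x[:,2]>.205];print(len(x),x.mean(0),x[:,2].max())
x=P[130:200,250:268].reshape(-1,3);x=x[x[:,2]>.26];print('barpts',x.mean(0),x[:,2].max())
E
```

```text
bar [ 0.5556 -0.0106  0.278 ] [ 0.554  -0.0106  0.285 ] corner [0.559  0.0608 0.218 ] [0.5562 0.0541 0.2368] crossbar [0.5698 0.0607 0.22  ] [0.5661 0.055  0.236 ] tip [ 0.5598 -0.0347  0.243 ] [ 0.5592 -0.0343  0.246 ] prong mid [0.5595 0.0215 0.218 ] [0.5577 0.02   0.2277]
873 [0.5572 0.0237 0.2279] 0.23334681181856903
barpts [ 0.5475 -0.0106  0.2853] 0.2875727616792131
```

Wrist view puts the seat at y≈-0.014 (tip +21 mm, crossbar -71 mm) and the bar at -0.0106. I shift -3 mm and lower.

Emit:
step_arm([
  {"dx":0,"dy":-0.003,"dz":0.01,"rx":0,"ry":0,"rz":0},
  {"dx":0,"dy":-0.003,"dz":0.022,"rx":0,"ry":0,"rz":0},
  {"dx":0,"dy":-0.003,"dz":0.034,"rx":0,"ry":0,"rz":0},
  {"dx":0,"dy":-0.003,"dz":0.042,"rx":0,"ry":0,"rz":0},
  {"dx":0,"dy":-0.003,"dz":0.046,"rx":0,"ry":0,"rz":0},
])

```text
time: 7.62
position: [0.5886, -0.0122, 0.231]
tool_rot: [-0.014, 1.0, -0.001, 0.0]
ft_force: [0.7, -0.2, -3.6]
grip_width: 0.0127
```

Emit:
step_arm([
  {"dx":0,"dy":0,"dz":0.002,"rx":0,"ry":0,"rz":0},
  {"dx":0,"dy":0,"dz":0.004,"rx":0,"ry":0,"rz":0},
  {"dx":0,"dy":0,"dz":0.006,"rx":0,"ry":0,"rz":0},
  {"dx":0,"dy":0,"dz":0.007,"rx":0,"ry":0,"rz":0},
  {"dx":0,"dy":0,"dz":0.007,"rx":0,"ry":0,"rz":0},
])

```text
time: 8.25
position: [0.5887, -0.0122, 0.2241]
tool_rot: [-0.014, 1.0, -0.001, 0.0]
ft_force: [-0.5, -0.1, -3.6]
grip_width: 0.0121
```

```bash
python3 - <<'E'
from h import *
np.set_printoptions(precision=4,suppress=True)
go(.5885,-.014,.225,91.3)
for n in ['scene','wrist']: c=cam(n);save(c,n+'6')
s=load('scene6');
cv2.imwrite('pics/m6.png',np.hstack([cv2.resize(s['img'][110:230,200:340],(467,400)),cv2.resize(load('wrist6')['img'][80:300,150:400],(333,400))]))
E
```

```text
t 8.25 pos [ 0.5887 -0.0122  0.2241] yaw 91.63 w 0.0121 F [-0.47 -0.14 -3.61] q [-0.21  0.5   1.54 -0.    1.1  -1.81]
shift mm [ 0.2 -1.8 -0.9] rot [-0.1   0.01  0.33] dist 0.002
```

View pics/m6.png

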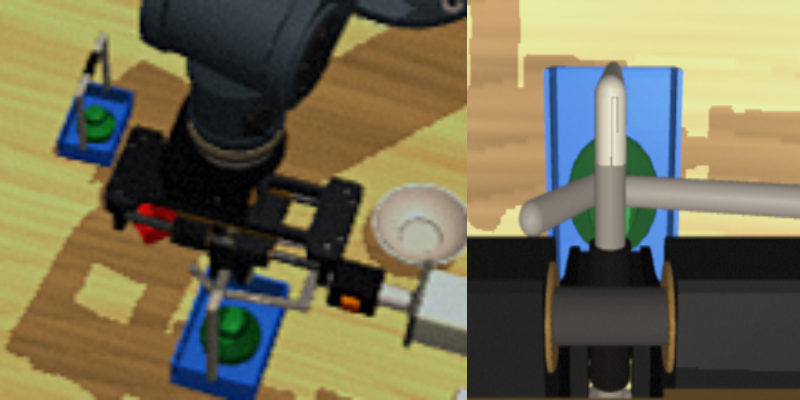

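The bar is between the tip and the crossbar, but the force (-3.6 N) says the caddy still hangs from the gripper. Lowering by millimetres.

Emit:
step_arm([
  {"dx":0,"dy":-0.001,"dz":0.001,"rx":0,"ry":0,"rz":0},
  {"dx":0,"dy":-0.001,"dz":0.001,"rx":0,"ry":0,"rz":0},
  {"dx":0,"dy":-0.001,"dz":0.002,"rx":0,"ry":0,"rz":0},
  {"dx":0,"dy":-0.001,"dz":0.002,"rx":0,"ry":0,"rz":0},
  {"dx":0,"dy":-0.001,"dz":0.002,"rx":0,"ry":0,"rz":0},
])

```text
time: 8.98
position: [0.5889, -0.0132, 0.2227]
tool_rot: [-0.014, 1.0, -0.001, 0.001]
ft_force: [-1.6, 0.6, 2.4]
grip_width: 0.0127
```

Weight transferred (force now +2.4 N), so I release to about half open.

Emit:
step_arm([
  {"dx":0,"dy":0,"dz":0,"rx":0,"ry":0,"rz":0},
  {"dx":0,"dy":0,"dz":0,"rx":0,"ry":0,"rz":0},
  {"dx":0,"dy":0,"dz":0,"rx":0,"ry":0,"rz":0},
  {"dx":0,"dy":0,"dz":0,"rx":0,"ry":0,"rz":0},
  {"dx":0,"dy":0,"dz":0,"rx":0,"ry":0,"rz":0},
], gripper=0.5)

```text
time: 9.6
position: [0.5889, -0.0133, 0.2226]
tool_rot: [-0.014, 1.0, -0.001, 0.001]
ft_force: [-0.3, -0.1, -0.9]
grip_width: 0.0429
```

```bash
python3 - <<'E'
from h import *
np.set_printoptions(precision=4,suppress=True)
go(.5885,-.014,.29,91.3)
for n in ['scene','wrist']: c=cam(n);save(c,n+'7')
s=load('scene7');
cv2.imwrite('pics/m7.png',np.hstack([cv2.resize(s['img'][110:230,200:340],(467,400)),cv2.resize(load('wrist7')['img'][80:300,150:400],(333,400))]))
w=load('wrist7');P=pts(w)
x=P[100:250,230:290].reshape(-1,3);x=x[(x[:,2]>.21)&(x[:,2]<.25)&(x[:,0]<.57)];print('barpts',len(x),np.median(x,0),np.percentile(x,[5,95],axis=0))
E
```

```text
t 9.6 pos [ 0.5889 -0.0133  0.2226] yaw 91.63 w 0.0429 F [-0.26 -0.1  -0.87] q [-0.21  0.5   1.55 -0.    1.09 -1.81]
shift mm [  0.4  -0.9 -67.4] rot [-0.11  0.06  0.33] dist 0.0674
barpts 2958 [ 0.555  -0.015   0.2296] [[ 0.5327 -0.0233  0.2217]
 [ 0.5682 -0.0043  0.2316]]
```

View pics/m7.png

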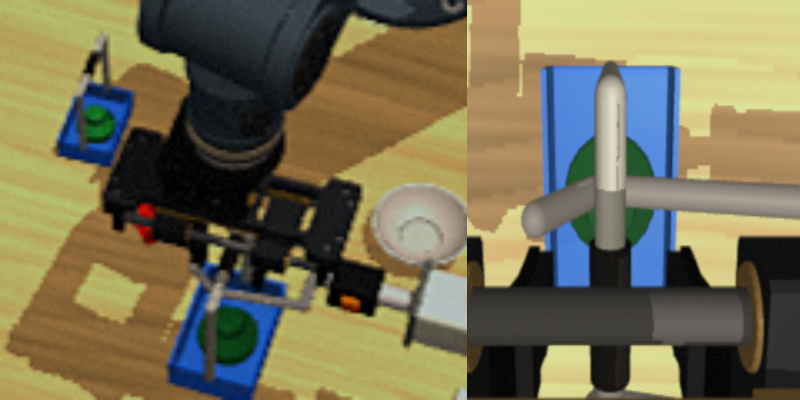

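Jaws are open, the caddy hangs with its bar resting on the prong at (610,190) and the force is ≈0. Rising straight up.

Emit:
step_arm([
  {"dx":0,"dy":0,"dz":-0.006,"rx":0,"ry":0,"rz":0},
  {"dx":0,"dy":0,"dz":-0.02,"rx":0,"ry":0,"rz":0},
  {"dx":0,"dy":0,"dz":-0.04,"rx":0,"ry":0,"rz":0},
  {"dx":0,"dy":0,"dz":-0.065,"rx":0,"ry":0,"rz":0},
  {"dx":0,"dy":0,"dz":-0.085,"rx":0,"ry":0,"rz":0},
])

```text
time: 10.32
position: [0.5893, -0.0132, 0.31]
tool_rot: [-0.014, 1.0, -0.001, 0.002]
ft_force: [-0.1, -0.1, 0.5]
grip_width: 0.0433
```

```bash
python3 - <<'E'
from h import *
np.set_printoptions(precision=4,suppress=True)
go(.586,.092,.30,91.3)
for n in ['scene','top','wrist']: c=cam(n);save(c,n+'8')
s=load('scene8');
cv2.imwrite('pics/m8.png',np.hstack([cv2.resize(s['img'][110:230,200:340],(467,400)),cv2.resize(load('wrist8')['img'][80:300,150:400],(333,400))]))
w=load('wrist8');P=pts(w)
x=P[:,200:330].reshape(-1,3);x=x[(x[:,2]>.21)&(x[:,2]<.25)&(x[:,0]<.555)];print('barpts',len(x),np.median(x,0),np.percentile(x,[5,95],axis=0))
E
```

```text
t 10.32 pos [ 0.5893 -0.0132  0.31  ] yaw 91.63 w 0.0433 F [-0.11 -0.08  0.51] q [-0.21  0.41  1.44 -0.    1.29 -1.81]
shift mm [  0.3 105.2   9.7] rot [-0.14  0.2   0.33] dist 0.1057
barpts 670 [ 0.5451 -0.0147  0.2296] [[ 0.5318 -0.0198  0.2227]
 [ 0.5547  0.026   0.2315]]
```

View pics/m8.png

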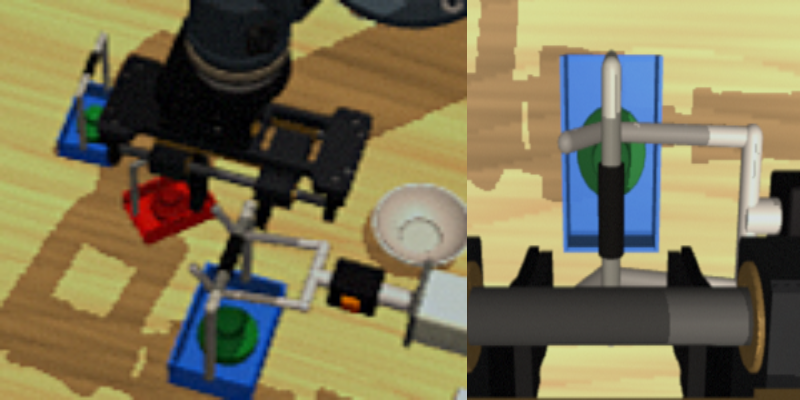

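View pics/wrist8.png

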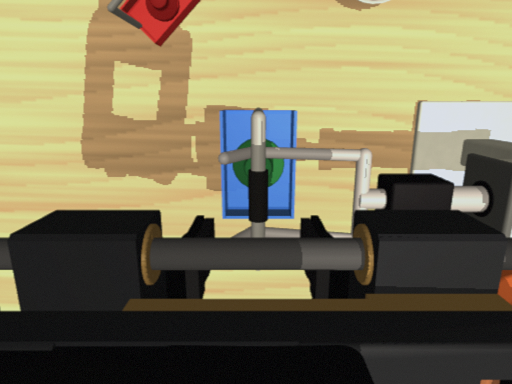

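The caddy hangs on both prongs with its sleeve centred at (258,195), level and let go. The grip block is at (412,195). I locate it more precisely from the three views.

```bash
python3 - <<'E'
from h import *
np.set_printoptions(precision=4,suppress=True)
for nm in ('wrist8','top3','scene8'):
    c=load(nm);p=pts(c)
    m=(p[...,2]>.238)&(p[...,2]<.252)&(p[...,1]>.06)&(p[...,1]<.125)&(p[...,0]>.555)&(p[...,0]<.625)&(c['img'].max(2)<75)
    x=p[m]
    if len(x): 
        print(nm,len(x),x.mean(0),np.percentile(x,[2,98],axis=0)); ys,xs=np.nonzero(m);print(xs.min(),xs.max(),ys.min(),ys.max())
w=load('wrist8');cv2.imwrite('pics/w8c.png',cv2.resize(w['img'][120:260,330:512],None,fx=4,fy=4))
E
```

```text
wrist8 1951 [0.5792 0.0894 0.2456] [[0.5706 0.0712 0.2396]
 [0.5888 0.1094 0.2473]]
385 453 179 209
top3 179 [0.5838 0.0895 0.2451] [[0.5701 0.0716 0.2417]
 [0.5985 0.1081 0.2485]]
202 217 165 176
scene8 143 [0.5884 0.0946 0.2434] [[0.5729 0.0767 0.2384]
 [0.6019 0.1129 0.2476]]
299 314 188 200
```

View pics/w8c.png

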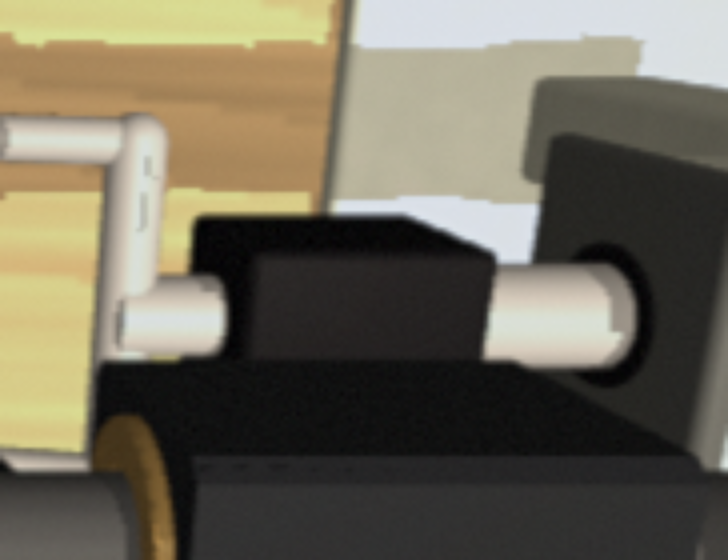

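Block centre ≈(0.5855,0.091), top face at z 0.2455 (expected 0.245). Move over it while turning +90° about the tool's z, with the jaws fully open.

Emit:
step_arm([
  {"dx":0,"dy":0.01,"dz":0,"rx":0,"ry":0,"rz":6},
  {"dx":0,"dy":0.03,"dz":0,"rx":0,"ry":0,"rz":16},
  {"dx":0,"dy":0.055,"dz":0,"rx":0,"ry":0,"rz":26},
  {"dx":0,"dy":0.08,"dz":0,"rx":0,"ry":0,"rz":36},
  {"dx":0.001,"dy":0.105,"dz":0,"rx":0,"ry":0,"rz":46},
], gripper=1)

```text
time: 11.1
position: [0.585, 0.0925, 0.3082]
tool_rot: [0.38, 0.925, -0.001, 0.002]
ft_force: [-0.3, -0.1, -0.1]
grip_width: 0.0834
```

```bash
python3 - <<'E'
from h import *
go(.5855,.091,.30,1.3)
E
```

```text
t 11.1 pos [0.585  0.0925 0.3082] yaw 45.3 w 0.0834 F [-0.29 -0.14 -0.12] q [-0.03  0.41  1.44 -0.    1.29 -0.82]
shift mm [-1.3 -0.7  8.2] rot [ 0.11  0.22 44.  ] dist 0.0083
```

Emit:
step_arm([
  {"dx":0,"dy":0,"dz":0,"rx":0,"ry":0,"rz":9},
  {"dx":0,"dy":0,"dz":0,"rx":0,"ry":0,"rz":19},
  {"dx":-0.001,"dy":-0.001,"dz":0,"rx":0,"ry":0,"rz":29},
  {"dx":-0.001,"dy":-0.001,"dz":0,"rx":0,"ry":0,"rz":38},
  {"dx":-0.001,"dy":-0.001,"dz":0.004,"rx":0,"ry":0,"rz":44},
])

```text
time: 11.72
position: [0.5846, 0.091, 0.3034]
tool_rot: [0.7, 0.714, -0.0, 0.002]
ft_force: [0.4, 0.5, 0.7]
grip_width: 0.0871
```

```bash
python3 - <<'E'
from h import *
go(.5855,.091,.231,1.3)
for n in ['scene','wrist']: c=cam(n);save(c,n+'9')
s=load('scene9');
cv2.imwrite('pics/m9.png',np.hstack([cv2.resize(s['img'][110:230,220:360],(440,377)),cv2.copyMakeBorder(cv2.resize(load('wrist9')['img'],(360,270)),0,107,0,0,0)]))
E
```

```text
t 11.72 pos [0.5846 0.091  0.3034] yaw 1.08 w 0.0871 F [0.44 0.47 0.74] q [-0.03  0.42  1.44 -0.    1.28 -0.05]
shift mm [ 0.1  0.8 72.4] rot [ 0.1   0.15 -0.22] dist 0.0724
```

View pics/m9.png

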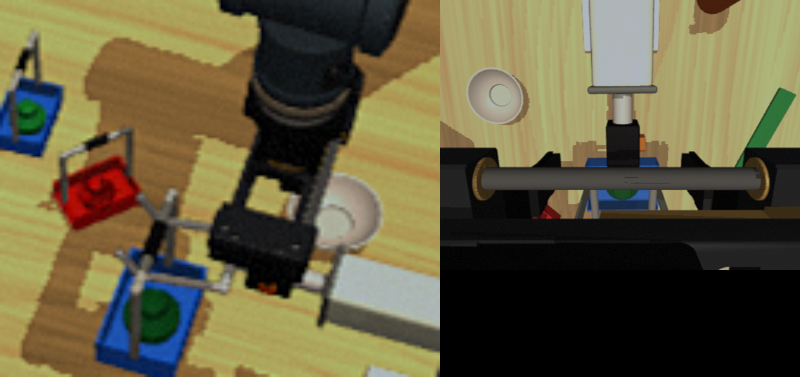

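The wrist view shows the block centred between the fingers (columns 607–639), with the orange button at (641,143). Descending 72 mm.

Emit:
step_arm([
  {"dx":0,"dy":0.001,"dz":0.012,"rx":0,"ry":0,"rz":0},
  {"dx":0,"dy":0.001,"dz":0.03,"rx":0,"ry":0,"rz":0},
  {"dx":0,"dy":0.001,"dz":0.048,"rx":0,"ry":0,"rz":0},
  {"dx":0,"dy":0.001,"dz":0.063,"rx":0,"ry":0,"rz":0},
  {"dx":0,"dy":0.001,"dz":0.071,"rx":0,"ry":0,"rz":0},
])

```text
time: 12.45
position: [0.5846, 0.0908, 0.2304]
tool_rot: [0.699, 0.715, -0.002, 0.0]
ft_force: [0.2, -0.1, -0.2]
grip_width: 0.0871
```

```bash
python3 - <<'E'
from h import *
go(.5855,.091,.231,1.3)
for n in ['scene','wrist']: c=cam(n);save(c,n+'10')
s=load('scene10');
cv2.imwrite('pics/m10.png',np.hstack([cv2.resize(s['img'][110:230,220:360],(440,377)),cv2.copyMakeBorder(cv2.resize(load('wrist10')['img'],(360,270)),0,107,0,0,0)]))
E
```

```text
t 12.45 pos [0.5846 0.0908 0.2304] yaw 1.33 w 0.0871 F [ 0.16 -0.06 -0.24] q [-0.03  0.5   1.53 -0.    1.12 -0.06]
shift mm [ 0.1  0.9 -0.6] rot [-0.11  0.14  0.03] dist 0.0011
```

View pics/m10.png

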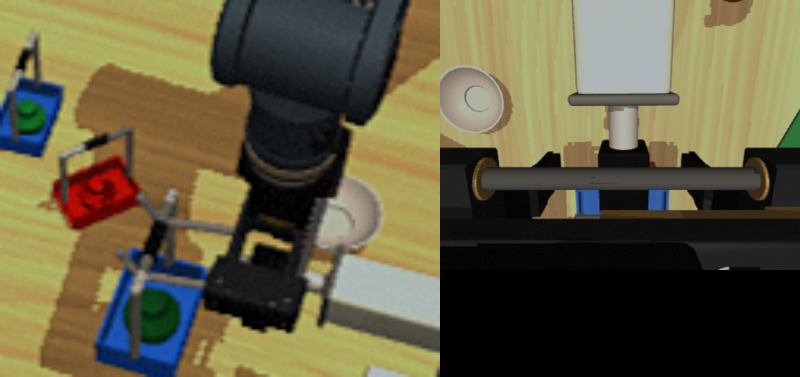

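The fingers are either side of the block, with no contact force. Closing.

Emit:
step_arm([
  {"dx":0,"dy":0,"dz":0,"rx":0,"ry":0,"rz":0},
  {"dx":0,"dy":0,"dz":0,"rx":0,"ry":0,"rz":0},
  {"dx":0,"dy":0,"dz":0,"rx":0,"ry":0,"rz":0},
  {"dx":0,"dy":0,"dz":0,"rx":0,"ry":0,"rz":0},
  {"dx":0,"dy":0,"dz":0,"rx":0,"ry":0,"rz":0},
], gripper=0, force=35)

```text
time: 13.18
position: [0.5847, 0.0909, 0.2309]
tool_rot: [0.699, 0.715, -0.001, 0.0]
ft_force: [0.0, -1.0, 0.3]
grip_width: 0.0449
```

Emit:
step_arm([
  {"dx":0,"dy":0,"dz":0,"rx":0,"ry":0,"rz":0},
  {"dx":0,"dy":0,"dz":0,"rx":0,"ry":0,"rz":0},
  {"dx":0,"dy":0,"dz":0,"rx":0,"ry":0,"rz":0},
  {"dx":0,"dy":0,"dz":0,"rx":0,"ry":0,"rz":0},
  {"dx":0,"dy":0,"dz":0,"rx":0,"ry":0,"rz":0},
])

```text
time: 13.8
position: [0.5861, 0.0908, 0.231]
tool_rot: [0.699, 0.715, -0.0, 0.001]
ft_force: [5.8, 0.9, -3.2]
grip_width: 0.0296
```

```bash
python3 - <<'E'
from h import *
go(.5876,-.039,.2304,1.3)
E
```

```text
t 13.8 pos [0.5861 0.0908 0.231 ] yaw 1.33 w 0.0296 F [ 5.75  0.94 -3.15] q [-0.03  0.5   1.53 -0.    1.12 -0.06]
shift mm [-129.8   -1.5    1. ] rot [0.08 0.15 0.03] dist 0.1299
```

Opening is 29.6 mm, so the button is flush. Pulling along -x of the tool, gently.

Emit:
step_arm([
  {"dx":-0.003,"dy":0,"dz":0,"rx":0,"ry":0,"rz":0},
  {"dx":-0.008,"dy":0,"dz":0,"rx":0,"ry":0,"rz":0},
  {"dx":-0.014,"dy":0,"dz":0,"rx":0,"ry":0,"rz":0},
  {"dx":-0.021,"dy":0,"dz":0,"rx":0,"ry":0,"rz":0},
  {"dx":-0.028,"dy":0,"dz":0,"rx":0,"ry":0,"rz":0},
])

```text
time: 14.42
position: [0.5869, 0.0629, 0.231]
tool_rot: [0.699, 0.715, 0.0, 0.001]
ft_force: [4.7, 3.9, -2.7]
grip_width: 0.0296
```

```bash
python3 - <<'E'
from h import *
go(.5885,-.039,.231,1.3)
for n in ['scene','top']: c=cam(n);save(c,n+'11')
s=load('scene11');
cv2.imwrite('pics/m11.png',np.hstack([cv2.resize(s['img'][110:230,220:360],(440,377)),cv2.resize(load('top11')['img'][120:220,180:280],(360,377))]))
E
```

```text
t 14.43 pos [0.5869 0.0629 0.231 ] yaw 1.32 w 0.0296 F [ 4.7   3.89 -2.75] q [-0.08  0.49  1.53 -0.    1.11 -0.1 ]
shift mm [-101.9   -0.7    0.2] rot [0.11 0.09 0.02] dist 0.1019
```

View pics/m11.png

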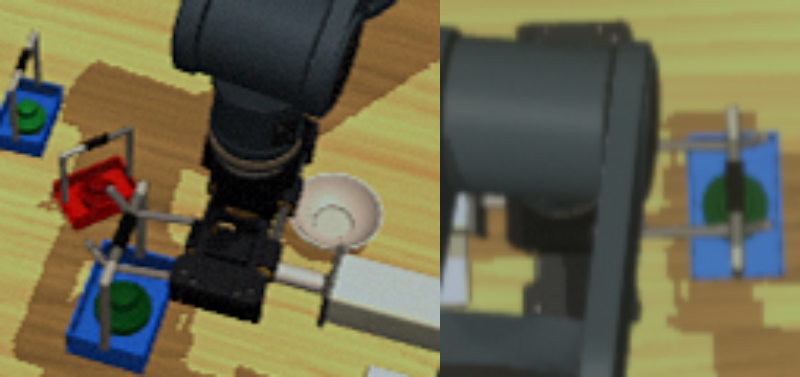

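The rod slides out 28 mm with about 4 N of drag and carries the caddy along. Continuing.

Emit:
step_arm([
  {"dx":-0.007,"dy":0,"dz":0,"rx":0,"ry":0,"rz":0},
  {"dx":-0.014,"dy":0,"dz":0,"rx":0,"ry":0,"rz":0},
  {"dx":-0.021,"dy":0,"dz":0,"rx":0,"ry":0,"rz":0},
  {"dx":-0.028,"dy":0,"dz":0,"rx":0,"ry":0,"rz":0},
  {"dx":-0.035,"dy":0,"dz":0,"rx":0,"ry":0,"rz":0},
])

```text
time: 15.15
position: [0.5879, 0.0277, 0.231]
tool_rot: [0.699, 0.715, 0.0, 0.001]
ft_force: [4.4, 3.6, -2.3]
grip_width: 0.0296
```

Emit:
step_arm([
  {"dx":-0.007,"dy":0,"dz":0,"rx":0,"ry":0,"rz":0},
  {"dx":-0.014,"dy":0,"dz":0,"rx":0,"ry":0,"rz":0},
  {"dx":-0.021,"dy":0,"dz":0,"rx":0,"ry":0,"rz":0},
  {"dx":-0.028,"dy":0,"dz":0,"rx":0,"ry":0,"rz":0},
  {"dx":-0.035,"dy":0,"dz":0,"rx":0,"ry":0,"rz":0},
])

```text
time: 15.78
position: [0.5889, -0.0065, 0.231]
tool_rot: [0.699, 0.715, 0.001, 0.001]
ft_force: [5.3, 4.2, -3.2]
grip_width: 0.0297
```

Emit:
step_arm([
  {"dx":-0.007,"dy":0,"dz":0,"rx":0,"ry":0,"rz":0},
  {"dx":-0.013,"dy":0,"dz":0,"rx":0,"ry":0,"rz":0},
  {"dx":-0.019,"dy":0,"dz":0,"rx":0,"ry":0,"rz":0},
  {"dx":-0.024,"dy":0,"dz":0,"rx":0,"ry":0,"rz":0},
  {"dx":-0.027,"dy":0,"dz":0,"rx":0,"ry":0,"rz":0},
])

```text
time: 16.4
position: [0.5896, -0.0327, 0.231]
tool_rot: [0.699, 0.715, 0.002, 0.0]
ft_force: [5.2, 4.5, -2.3]
grip_width: 0.0296
```

```bash
python3 - <<'E'
from h import *
go(.5885,-.0392,.231,1.3)
E
```

```text
t 16.4 pos [ 0.5896 -0.0327  0.231 ] yaw 1.31 w 0.0296 F [ 5.2   4.49 -2.35] q [-0.25  0.49  1.53  0.    1.11 -0.27]
shift mm [-6.5 -1.3  0. ] rot [ 0.18 -0.12  0.01] dist 0.0066
```

About 123.5 mm out. Now easing onto the end stop.

Emit:
step_arm([
  {"dx":-0.003,"dy":0,"dz":0,"rx":0,"ry":0,"rz":0},
  {"dx":-0.005,"dy":0,"dz":0,"rx":0,"ry":0,"rz":0},
  {"dx":-0.006,"dy":0,"dz":0,"rx":0,"ry":0,"rz":0},
  {"dx":-0.0075,"dy":0,"dz":0,"rx":0,"ry":0,"rz":0},
  {"dx":-0.0085,"dy":0,"dz":0,"rx":0,"ry":0,"rz":0},
])

```text
time: 17.02
position: [0.5898, -0.0393, 0.231]
tool_rot: [0.699, 0.715, 0.003, -0.001]
ft_force: [5.3, 9.5, -1.9]
grip_width: 0.0296
```

Force rose from 4.5 to 9.5 N at 130.1 mm of travel, so this is the hard end. I hold lightly against it and let the caddy settle.

Emit:
step_arm([
  {"dx":-0.001,"dy":0,"dz":0,"rx":0,"ry":0,"rz":0},
  {"dx":-0.001,"dy":0,"dz":0,"rx":0,"ry":0,"rz":0},
  {"dx":-0.001,"dy":0,"dz":0,"rx":0,"ry":0,"rz":0},
  {"dx":-0.001,"dy":0,"dz":0,"rx":0,"ry":0,"rz":0},
  {"dx":-0.001,"dy":0,"dz":0,"rx":0,"ry":0,"rz":0},
])

```text
time: 17.65
position: [0.5898, -0.0392, 0.231]
tool_rot: [0.699, 0.715, 0.004, -0.002]
ft_force: [4.9, 4.1, -0.7]
grip_width: 0.0298
```

Emit:
step_arm([
  {"dx":-0.001,"dy":0,"dz":0,"rx":0,"ry":0,"rz":0},
  {"dx":-0.001,"dy":0,"dz":0,"rx":0,"ry":0,"rz":0},
  {"dx":-0.001,"dy":0,"dz":0,"rx":0,"ry":0,"rz":0},
  {"dx":-0.001,"dy":0,"dz":0,"rx":0,"ry":0,"rz":0},
  {"dx":-0.001,"dy":0,"dz":0,"rx":0,"ry":0,"rz":0},
])

```text
time: 18.27
position: [0.5898, -0.0393, 0.2311]
tool_rot: [0.699, 0.715, 0.004, -0.002]
ft_force: [4.9, 4.9, -2.8]
grip_width: 0.0297
```

```bash
python3 - <<'E'
from h import *
np.set_printoptions(precision=4,suppress=True)
go(.5885,-.0392,.231,1.3)
c=cam('top');save(c,'top12')
for n in ['scene','wrist','top']:
    c=cam(n);save(c,n+'13')
a=load('top12');b=load('top13')
for c in (a,b):
    P=pts(c);g=cv2.inRange(cv2.cvtColor(c['img'],cv2.COLOR_BGR2HSV),(100,120,40),(130,255,255));n,l,st,ce=cv2.connectedComponentsWithStats(g)
    for i in range(1,n):
        if st[i,4]>100: print(ce[i],st[i,4],np.median(P[l==i],0))
P=pts(b);m=(P[...,2]>.2)&(P[...,2]<.26)&(P[...,1]<-.115)&(P[...,1]>-.2)&(P[...,0]>.5)&(P[...,0]<.68);x=P[m]
print('hook+bar',x.min(0),x.max(0)); k=x[(x[:,0]>.575)&(x[:,0]<.61)];print('bar mid',len(k),k.mean(0),np.percentile(k,[5,95],axis=0))
s=load('scene13')
cv2.imwrite('pics/m13.png',np.hstack([cv2.resize(s['img'][110:250,190:350],(430,377)),cv2.resize(b['img'][120:220,180:280],(360,377))]))
E
```

```text
t 18.27 pos [ 0.5898 -0.0393  0.2311] yaw 1.35 w 0.0297 F [ 4.85  4.92 -2.8 ] q [-0.26  0.49  1.53  0.01  1.11 -0.29]
shift mm [ 0.1 -1.3  0. ] rot [ 0.2  -0.51  0.05] dist 0.0013
[ 45.5499 225.3908] 5506 [nan nan nan]
[320.0048 254.5857] 210 [nan nan nan]
[498.7194 310.7139] 1461 [nan nan nan]
[ 45.545  225.3737] 5505 [nan nan nan]
[320.     254.6132] 212 [ 0.3356 -0.2283  0.0043]
[498.7527 310.6545] 1456 [nan nan nan]
hook+bar [ 0.5328 -0.1699  0.2093] [ 0.6433 -0.1232  0.2474]
bar mid 69 [ 0.5917 -0.1442  0.2308] [[ 0.5768 -0.1496  0.2261]
 [ 0.6079 -0.139   0.2342]]
```

View pics/m13.png

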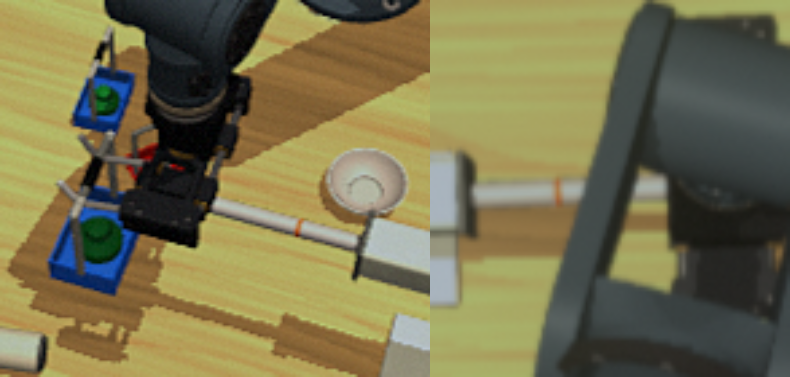

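View pics/wrist13.png

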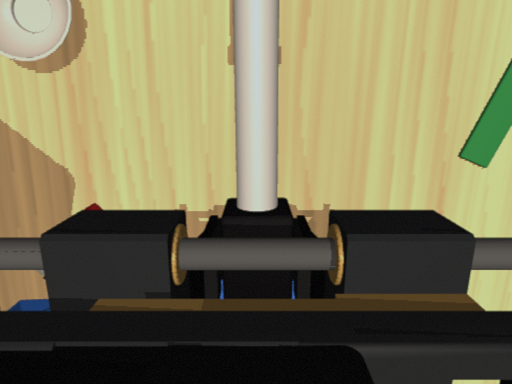

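The left view shows the caddy hanging upright at (95,240) and an orange ring at (300,228), about 65 mm out of the mouth. That is the first-stop ring, so the rod is at its second stop. The bar is at y=-0.144, exactly 130 mm from the old seat. Final check: caddy motion, the second ring at the mouth and the bystanders.

```bash
python3 - <<'E'
from h import *
np.set_printoptions(precision=4,suppress=True)
s0=load('scene0');a=load('scene13');b=cam('scene');save(b,'scene14');t0=load('top0');t1=load('top13')
r=lambda c:cv2.cvtColor(c['img'],cv2.COLOR_BGR2GRAY).astype(np.float32)
for c in (a,b):
    m=cv2.inRange(cv2.cvtColor(c['img'],cv2.COLOR_BGR2HSV),(100,120,40),(130,255,255));m[:, :200]=0;m[:,250:]=0;m[:170]=0;m[230:]=0
    ys,xs=np.nonzero(m);print('caddy blue',xs.mean(),ys.mean(),len(xs))
print('cad shift',cv2.phaseCorrelate(r(a)[180:222,205:242].copy(),r(b)[180:222,205:242].copy()))
for n,x0,y0,x1,y1 in (('dish',305,160,345,195),('pump',335,260,370,312),('roller',128,222,210,252)):
    print(n,cv2.phaseCorrelate(r(s0)[y0:y1,x0:x1].copy(),r(b)[y0:y1,x0:x1].copy()))
cv2.imwrite('pics/m14.png',cv2.resize(b['img'][180:220,260:350],None,fx=8,fy=8,interpolation=cv2.INTER_CUBIC))
go(.5885,-.0392,.231,1.3)
E
```

```text
caddy blue 224.17107942973524 202.39511201629327 491
caddy blue 224.11428571428573 202.4061224489796 490
cad shift ((-0.017103361133695927, 0.45044319081309325), 0.998933570517434)
dish ((0.08421313624169002, 0.7107911436123722), 0.40978004501925575)
pump ((-0.007252991525437125, 0.02008923510046401), 0.9700696448730343)
roller ((0.09555255373224725, -0.10753026619923212), 0.9154926434269658)
t 18.52 pos [ 0.5898 -0.0392  0.231 ] yaw 1.35 w 0.0298 F [ 3.39  4.38 -1.08] q [-0.26  0.49  1.53  0.01  1.11 -0.29]
shift mm [ 0.  -1.3  0. ] rot [ 0.19 -0.51  0.05] dist 0.0013
```

View pics/m14.png

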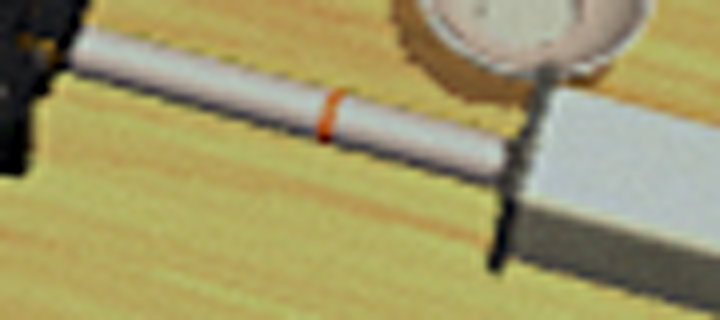

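The second ring isn't visible at the mouth. I measure the first ring's distance from the mouth and give the stop one more small push.

Emit:
step_arm([
  {"dx":-0.001,"dy":0,"dz":0,"rx":0,"ry":0,"rz":0},
  {"dx":-0.002,"dy":0,"dz":0,"rx":0,"ry":0,"rz":0},
  {"dx":-0.003,"dy":0,"dz":0,"rx":0,"ry":0,"rz":0},
  {"dx":-0.003,"dy":0,"dz":0,"rx":0,"ry":0,"rz":0},
  {"dx":-0.003,"dy":0,"dz":0,"rx":0,"ry":0,"rz":0},
])

```text
time: 19.15
position: [0.5898, -0.0394, 0.231]
tool_rot: [0.699, 0.715, 0.006, -0.004]
ft_force: [4.7, 7.9, -1.1]
grip_width: 0.0301
```

```bash
python3 - <<'E'
from h import *
np.set_printoptions(precision=4,suppress=True)
b=load('scene14')
f=lambda x,y:(260+(x+.5)/8-.5,180+(y+.5)/8-.5)
ring=plane(b,*f(333,115),.234);mouth=plane(b,*f(503,160),.234);blk=plane(b,*f(78,48),.234)
print(ring,mouth,blk,ring[1]-mouth[1],blk[1]-mouth[1])
go(.5885,-.0392,.231,1.3)
E
```

```text
[0.5885 0.0804 0.234 ] [0.5865 0.1388 0.234 ] [ 0.5918 -0.0085  0.234 ] -0.05833388853715507 -0.14731877125765347
t 19.15 pos [ 0.5898 -0.0394  0.231 ] yaw 1.36 w 0.0301 F [ 4.66  7.9  -1.11] q [-0.26  0.49  1.53  0.02  1.12 -0.29]
shift mm [ 0.2 -1.3  0. ] rot [ 0.21 -0.8   0.06] dist 0.0013
```

A 3 mm push moved the rod only 0.2 mm and the force rose to 7.9 N, so it is on the hard end. Handing in.

```bash
python3 -c "
from h import *
print(robot.hand_in())
o=telemetry.get_obs();print(o['time'],o['position'],o['grip_width'],o['ft_force'])"
```

```text
the job is handed in; nothing more can be done
None
the job is handed in; nothing more can be done
```

I hung the larger blue caddy by its bar on both prongs with the rod still in and let go. I then squeezed the grip and pulled the rod to its second stop. I handed in at about 19 s, still holding the grip; no verdict was reported.

**Checks that agreed:**
- **Rod:** the arm travelled 130 mm, and a further 3 mm push moved it only 0.2 mm, so it is against the hard end.
- **Button:** the jaws are open 30 mm, the width of the grip block, so the button is flush.
- **Caddy:** the bar is at y = -0.144 m, 130 mm from where the seat was. Blue-mask centroids in two pictures just before hand-in differ by under 0.1 pixel. The phase-correlation check was noisier at 0.45 pixel.
- **Bystanders:** phase correlation between the first and last scene pictures gives no real shift for the pump bottle or roller. For the dish it gives 0.7 pixel, but with a weak match; the dish looks in place.

**Checks that disagreed or failed:**
- The first orange ring measured about 58 mm outside the housing mouth, against 65 mm expected, and the block end 147 mm against 160. Both are about 10% short, probably because the mouth edge was marked too far out in the image.
- The second ring was never visible at the mouth.
- The scene and top cameras differ by about 4–5 mm at the grip. I used averages plus a wrist view.

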